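# Back an index head off one notch

## Task

The ratchet index head on the bench has been advanced one notch too far. Without grasping or pinching anything, push the pawl's upright lever away from the wheel with a fingertip so that the pawl lifts clear of the teeth and stays up, then push a spoke of the star wheel so that the top of the wheel goes backward (toward the pawl's pivot) by exactly one notch, and last push the lever back so that the pawl drops fully between the teeth again. Do not force the wheel against the engaged pawl, and leave the parts standing round the head undisturbed.

Things in the scene. Friction and masses are not known exactly. Their poses are not given: they have to be found in the camera images.
- index_head: Fixed index head: grey foot plate 165 x 88 x 10 mm, bearing pedestal (110 mm high, y -30 to -10) and pawl post. Origin on the bench below the axle. Own +x points away from the robot (yaw up to 0.45 rad), y along the axle: star wheel at y = -50 mm, ratchet wheel and pawl at y 0 to 14, chuck with a clamped turned sleeve (turns along, part of the head) out to y = 76.
- ratchet_wheel (a joint): Turn of ratchet, star wheel and chuck, rad; about 0 at first, positive = backward (top moves to the head's +x, toward the pawl's pivot). Ratchet 80 mm across, 10 saw teeth 9 mm deep: one notch = 0.628 rad. A few degrees of play in the notch; stiff (0.08 N m, about 1.5 N at a spoke), stays where left. With the pawl down it cannot turn backward; with the pawl up it is free both ways.
- pawl (a joint): Turn of the pawl, rad: 0 = nose fully down between the teeth, grows as it lifts, clear of the teeth above 0.2, stop at 0.75. Stays where left (0.04 N m, about 1 N at the lever ball). Wheel more than about 3 degrees past the notch: the nose lands on a tooth and stays up; up to 8 degrees short it still drops in far enough.
- pawl_pivot (a point): The pawl's pivot, on a pin parallel to the axle, 58 mm in +x of it and 123 mm above the bench. The pawl arm reaches from it in -x over the ratchet wheel; its nose is 55 mm from the pivot, its back 137 mm above the bench when down and up to 175 mm when raised.
- lever_ball (a point): Centre of the black ball, 14 mm across, atop the pawl's upright thumb lever (7 mm rod), 50 mm from the pivot, about 170 mm above the bench. Pawl down: the lever leans 0.35 rad to the head's -x. Pushing the ball along the head's +x lifts the pawl, along -x lowers it. A finger has room down to 20 mm below its centre, and 30 mm or more on each side (the pawl's nose is to -x).
- spoke_ball (a point): Centre of the black ball, 16 mm across, on the uppermost spoke of the star wheel (8 mm rod, ball centre 70 mm from the axle); turns with the wheel. At first the spoke leans 18 degrees to the head's -x, ball about 155 mm above the bench; one notch backward it leans 18 degrees to +x. Free room for a finger on both sides. The other four spokes follow every 72 degrees (two notches).
- star_centre (a point): Centre of the star wheel, on the axle 88 mm above the bench, 50 mm toward the head's -y from its origin.
- collet: A loose steel spring collet, 28 x 28 x 36 mm, upright beside the head's left end; origin at the middle of its underside. Bystander.
- coupling: A loose upright threaded coupling with an anodised nut, 31 x 28 x 56 mm, in front of the head; origin at the middle of its underside. Bystander.
- nut: A loose hexagon nut with a round shank, 29 x 26 x 23 mm, to the right of the head; origin at the middle of its underside. Bystander.
Not all that is in view belongs to the job. Of the things that look like the index_head, the larger one is meant.

How it is judged:
On the way, in this order (a step that is already met when the one before it is completed fails the run):
1. the pawl is lifted clear of the teeth while the wheel is still in its first notch (value of joint pawl above 0.28 rad and value of joint ratchet_wheel between -0.14 and 0.14 rad), for 0.2 s.
2. with the pawl up, the wheel is pushed one notch backward (value of joint ratchet_wheel between 0.42 and 0.73 rad and value of joint pawl above 0.2 rad), for 0.2 s.
At the end, for the whole second after the job is handed in: The wheel rests one notch back (joint 0.42 to 0.73 rad; a notch is 0.628) with the pawl's nose down between the teeth (pawl joint below 0.10 rad) (value of joint ratchet_wheel between 0.42 and 0.73 rad and value of joint pawl below 0.1 rad and velocity of joint ratchet_wheel between -0.05 and 0.05 rad/s); the robot touches nothing.
It fails at once if a bystander is lifted, shifted more than 20 mm or tipped ((distance of collet from where it was at the start of the episode above 0.02 m or angle between collet's own z axis and vertical above 0.5 rad) or (distance of coupling from where it was at the start of the episode above 0.02 m or angle between coupling's own z axis and vertical above 0.5 rad) or (distance of nut from where it was at the start of the episode above 0.02 m or angle between nut's own z axis and vertical above 0.5 rad)).
It fails at once if the wheel is forced (over 20 N) against the engaged pawl (value of joint pawl below 0.1 rad and contact force between the fingers and ratchet_wheel above 20 N).
It fails at once if a lever or spoke ball is pinched between the fingers ((distance between the grasp point and lever_ball below 0.01 m and contact force between the fingers and pawl above 0.5 N) or (distance between the grasp point and spoke_ball below 0.01 m and contact force between the fingers and ratchet_wheel above 0.5 N)).
It also fails if it takes over 48 s, if anything falls off the work surface, if the arm or the gripper's body presses on something with over 40 N, if the wrist force passes 120 N, or if a joint passes its speed limit or range.

## Robot

A 6-joint arm with a two-finger parallel gripper is mounted at the origin on a cart in front of the work surface, level with it; the furniture and walls round the work are solid. World frame = base frame: x ahead of the robot, y to its left, z up, the work surface at z = 0. Lengths are in m, angles in rad, forces in N, time in s.
With the tool pointing down it reaches from about 0.325 to 1 m from the base axis. Payload 5.1 kg.
Tool frame: the origin (TCP) lies on the centre line of the jaws, within the pads' length; the fingertips stand 11 mm ahead of it and the grasp point (between the pads) lies 8 mm behind it; z points along the fingers, y is the direction in which the jaws open and shut (so a half turn about z gives the same grasp; the last joint's range is limited). The gripper opens to 85 mm and grips with 20 to 120 N. Pads are 22 mm wide; open, the fingers measure 114 mm over their backs; the gripper's body (76 mm by 85 mm) begins 54 mm behind the grasp point. The pads swing forward as they close: fully open they stand 13 mm farther back than shut.
Start: joints at [-1.4, 0.124, 1.65, -0, 1.367, -0.083], TCP at [0.163, -0.629, 0.242] pointing down, gripper open.
Joint ranges: [-2.61, 2.61], [-1.02, 2.33], [0.03, 2.71], [-1.35, 4.49], [0.32, 2.68], [-2.91, 2.91]. Speed limits (rad/s): [2.57, 2.57, 3.14, 3.14, 3.14, 3.14].

## Interface

Orientations are given as a unit quaternion [x, y, z, w].
In Python, from bench import robot gives the robot as it stands.
- The arm moves only by the shell command python3 -m creep 'ROWS' [FORCE]. ROWS is JSON, a list of rows, each a list of 5 numbers: the shift along the tool's x, y, z in cm, then the turn about the tool's z in degrees, then the opening in per cent of the stroke, from 0 (shut) to 100 (fully open). A call has 1 to 10 rows; each row is the pose to reach, as a shift and turn from the pose commanded when the call began, along the tool's axes at that moment; what a row does not reach only later rows make up. A row lasts 1/12 s, in which the tool goes at most 41.7 mm and 7.16 degrees, less where a joint would pass 70% of its speed; a pose out of reach is approached as far as the arm can. A call with a gripper value outside its range is refused whole. The fingers move at their own pace and stop on an object; FORCE is the grip in N (left out, the last holds). Time passes only in rows, so rows that repeat a pose let the fingers close. It gives the time, the measured TCP pose, the force and the opening at its end, in the units of the state.
- robot.state(): the state, without advancing time (a new reading comes with each control period).
- robot.snapshot(name): name is "scene" or "top"; returns a dict with "color" (384x512x3 uint8, red, green, blue), "mtx" (3x3 intrinsics, pixels), "world_to_cam" (4x4, takes a point from world to camera coordinates). Camera axes: x right, y down, z forward; pixel columns grow to the right and rows downward; lengths in m; the calibration is good to about 2 mm. A picture is of the moment at which its call begins. There is no depth.
- robot.finish_job(): hands the job in, once; it reports no verdict.
The state is a dict: "t": time; "joints": joint angles; "joint_velocities": joint speeds; "effort": joint torques, N m; "eef_pos": TCP position; "tool_rot": TCP orientation; "wrist_force": force on the tool from outside, world axes, zero at the start; "moment": the same for the moment, N m; "width": finger opening in m.
Only numpy, scipy, OpenCV 4.12 (cv2) and the standard library are available. Lean on these libraries where they do the work, as an engineer would, in place of code of your own. Each camera call takes 0.05 s, during which the arm holds its last target.

## Working session

There is one attempt and no reset: what is moved stays moved. The work goes in short steps, Python scripts to look and compute and a shell command to move; the robot and the scene stay as the last step left them, time stands still between calls to the robot, and variables do not carry over. Pictures are saved under pics/ and viewed, and the job is handed in when it is done.

```bash
mkdir -p pics; ls; python3 - <<'E'
from bench import robot
import cv2,pickle
s=robot.state();print({k:s[k] for k in('t','eef_pos','tool_rot','width')})
d={}
for n in('scene','top'):
    r=robot.snapshot(n);d[n]=r
    cv2.imwrite(f'pics/{n}0.png',cv2.resize(r['color'][:,:,::-1],None,fx=1.5,fy=1.5,interpolation=cv2.INTER_CUBIC))
    print(r['mtx'],r['world_to_cam'])
pickle.dump(d,open('s0.pkl','wb'))
E
```

```text
pics
{'t': 0.0, 'eef_pos': array([ 0.16308567, -0.62859511,  0.24101287]), 'tool_rot': array([ 9.91956471e-01,  1.26574905e-01, -4.75726091e-05, -1.07284543e-03]), 'width': 0.08501904093037821}
[[463.89344361   0.         252.52246755]
 [  0.         463.89344361 191.75931605]
 [  0.           0.           1.        ]] [[-0.53513184 -0.84475219  0.00525848  0.35046128]
 [-0.56437342  0.35287246 -0.74629999  0.39191043]
 [ 0.62858298 -0.40233663 -0.66558897  0.61050054]
 [ 0.          0.          0.          1.        ]]
[[386.02455051   0.         253.00577055]
 [  0.         386.02455051 193.70907608]
 [  0.           0.           1.        ]] [[ 0.02136922 -0.99895572  0.04038351  0.026153  ]
 [-0.98407682 -0.02814569 -0.17550109  0.56384229]
 [ 0.17645444 -0.03599015 -0.98365062  0.86070066]
 [ 0.          0.          0.          1.        ]]
```

View pics/scene0.png

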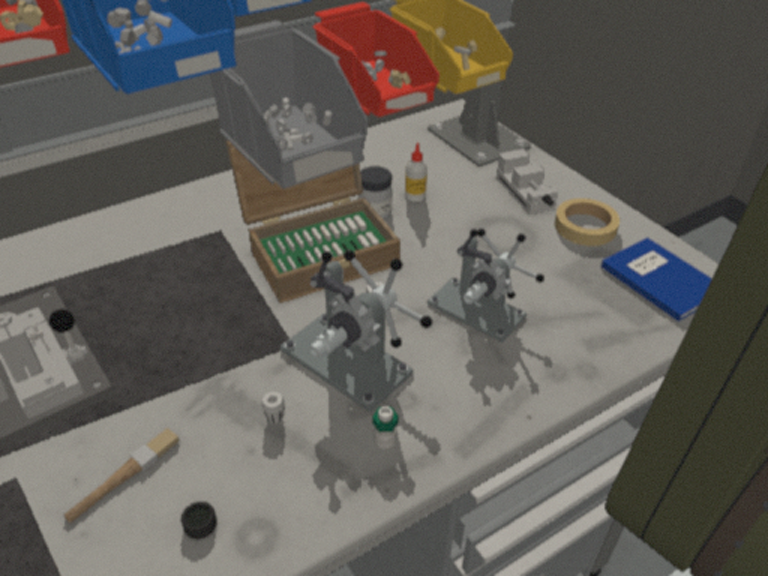

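View pics/top0.png

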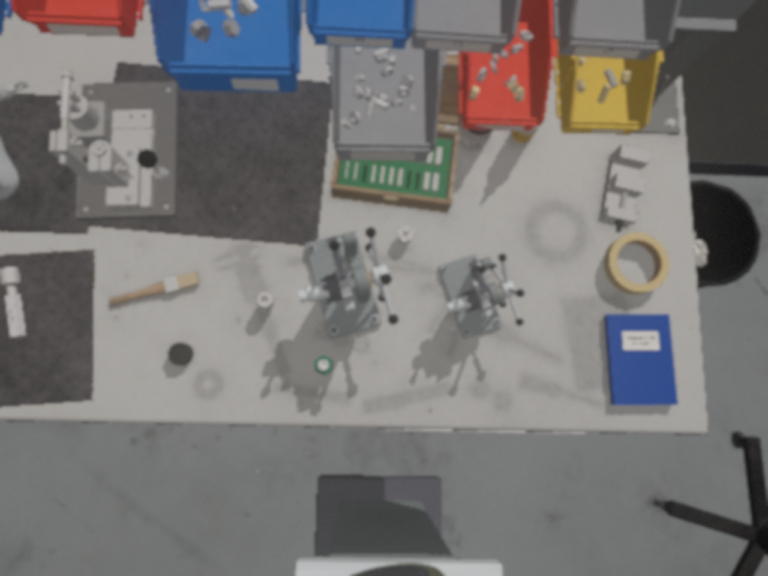

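The larger head is the left one: about (350,330) in the scene view and (345,285) in the top view, both at 1.5x scale. I'll zoom in on it.

```bash
python3 - <<'E'
import cv2,pickle
d=pickle.load(open('s0.pkl','rb'))
for n,(x0,y0,w,h) in {'scene':(180,155,120,120),'top':(190,140,90,90)}.items():
    c=d[n]['color'][y0:y0+h,x0:x0+w,::-1]
    f=600//h
    c=cv2.resize(c,None,fx=f,fy=f,interpolation=cv2.INTER_CUBIC)
    for i in range(0,w,10):
        cv2.putText(c,str(x0+i),(i*f,10),0,.35,(0,0,255),1);cv2.line(c,(int((i+.5)*f),12),(int((i+.5)*f),18),(0,0,255),1)
    for i in range(10,h,10):
        cv2.putText(c,str(y0+i),(0,int((i+.5)*f)),0,.35,(0,0,255),1)
    cv2.imwrite(f'pics/{n}z.png',c)
E
```

```text
(no output)
```

View pics/scenez.png

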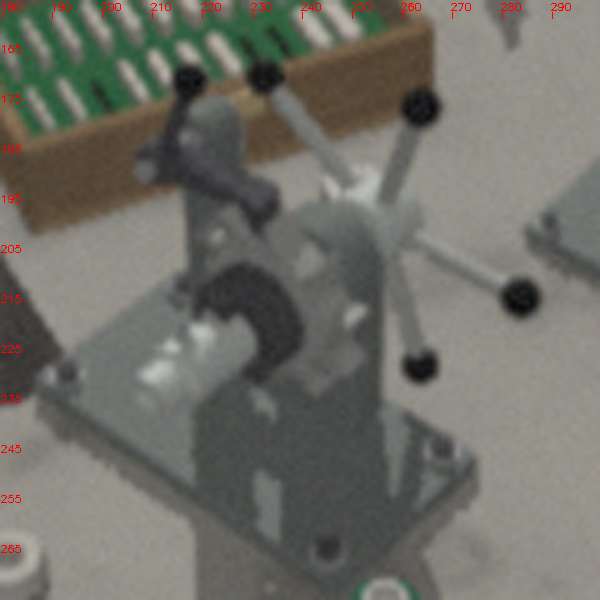

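View pics/topz.png

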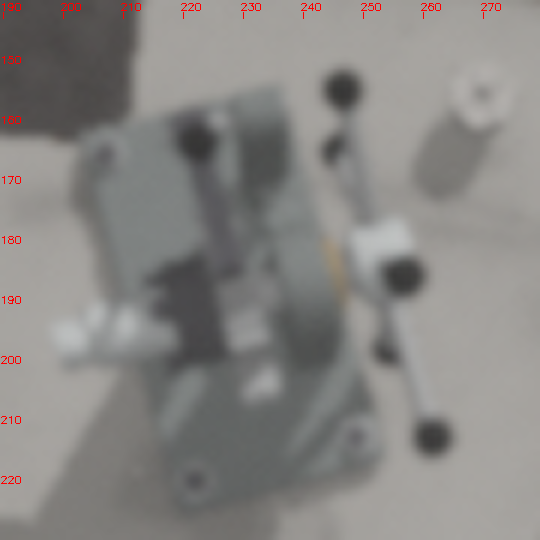

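```bash
cat > geo.py <<'E'
import numpy as np
def proj(r,P):
    P=np.atleast_2d(P);c=(r['world_to_cam'][:3,:3]@P.T).T+r['world_to_cam'][:3,3]
    return (c[:,:2]/c[:,2:])*r['mtx'][0,0]+r['mtx'][:2,2]
def h2w(p,H):
    x,y,yaw=p[:3];c,s=np.cos(yaw),np.sin(yaw);H=np.atleast_2d(H)
    return np.c_[x+c*H[:,0]-s*H[:,1],y+s*H[:,0]+c*H[:,1],H[:,2]]
def spoke(k,q):
    a=np.radians(-18+72*k)+q
    return [.070*np.sin(a),-.05,.088+.070*np.cos(a)]
def lever(q,y=.007):
    a=-.35+q
    return [.058+.05*np.sin(a),y,.123+.05*np.cos(a)]
E
python3 - <<'E'
import pickle,numpy as np
from geo import *
from scipy.optimize import least_squares
d=pickle.load(open('s0.pkl','rb'))
S=np.array([[217.4,170.6],[232.6,169.6],[263.8,175.8],[283.8,214.2],[263.8,227.6]])
T=np.array([[222.5,162.9],[246.7,154.2],[256.7,185.5],[261.7,212.3]])
def f(p):
    P=lambda ks:h2w(p,np.array([lever(p[4])]+[spoke(k,p[3]) for k in ks]))
    return np.r_[(proj(d['scene'],P([1,0,-1,-2]))-S).ravel(),(proj(d['top'],P([1,0,-1]))-T).ravel()]
for y0 in(-.3,0,.3):
    r=least_squares(f,[.45,.07,y0,0,0]);print(r.x.round(4),r.cost);
print(f(r.x).reshape(-1,2).round(2))
p=r.x;np.save('p.npy',p);print('lever',h2w(p,lever(p[4])),'spoke',h2w(p,spoke(0,p[3])),'star',h2w(p,[0,-.05,.088]))
E
```

```text
[0.5665 0.0893 0.2978 0.0259 0.014 ] 0.5787710797963826
[0.5665 0.0893 0.2978 0.0259 0.014 ] 0.578771079796381
[0.5665 0.0893 0.2978 0.0259 0.014 ] 0.5787710797964011
[[-0.14  0.07]
 [-0.02  0.63]
 [-0.15  0.33]
 [-0.2   0.09]
 [-0.24  0.11]
 [ 0.36 -0.03]
 [ 0.14  0.05]
 [ 0.51 -0.22]
 [ 0.16 -0.06]]
lever [[0.60414528 0.10820789 0.17020325]] spoke [[0.56215968 0.03569559 0.15511084]] star [[0.58118666 0.04153593 0.088     ]]
```

```bash
python3 - <<'E'
import pickle,numpy as np,cv2
from geo import *
d=pickle.load(open('s0.pkl','rb'))
M=[d[n]['mtx']@d[n]['world_to_cam'][:3] for n in('scene','top')]
def tri(a,b):
    X=cv2.triangulatePoints(M[0],M[1],np.array(a,float)/1.5,np.array(b,float)/1.5);return (X[:3]/X[3]).ravel().round(3)
print('bin',tri((297,183),(335,152)),tri((365,128),(432,158)),tri((365,128),(438,75)))
print('box lid',tri((240,220),(335,140)))
p=np.load('p.npy')
for n,h in {'A lever pre':(.0409-.018-.015,.007),'B lever end q.55':(.068-.018,.007),'C spoke pre':(-.053,-.053),'D spoke end':(0,-.053),'E lever back pre':(.096,.007),'F end':(.0589,.007)}.items():
    print(n,h2w(p,[*h,0])[0].round(4))
from bench import robot;from scipy.spatial.transform import Rotation as R
s=robot.state();print(s['eef_pos'],R.from_quat(s['tool_rot']).as_matrix().round(4))
E
```

```text
bin [0.711 0.099 0.214] [ 0.699 -0.01   0.261] [ 0.825 -0.055  0.197]
box lid [0.794 0.131 0.112]
A lever pre [0.572  0.0983 0.    ]
B lever end q.55 [0.6123 0.1107 0.    ]
C spoke pre [0.5314 0.0231 0.    ]
D spoke end [0.5821 0.0387 0.    ]
E lever back pre [0.6562 0.1242 0.    ]
F end [0.6208 0.1133 0.    ]
[ 0.16310045 -0.62865254  0.24113916] [[ 9.680e-01  2.511e-01 -3.000e-04]
 [ 2.511e-01 -9.680e-01  1.900e-03]
 [ 2.000e-04 -2.000e-03 -1.000e+00]]
```

```bash
python3 - <<'E'
import cv2,pickle,numpy as np
d=pickle.load(open('s0.pkl','rb'))
o=[]
for n,(x0,y0,w,h) in {'scene':(140,10,110,120),'top':(215,15,90,120)}.items():
    c=d[n]['color'][y0:y0+h,x0:x0+w,::-1];f=4
    c=cv2.resize(c,None,fx=f,fy=f,interpolation=cv2.INTER_CUBIC)
    for i in range(0,w,10): cv2.putText(c,str(x0+i),(i*f,10),0,.35,(0,0,255),1)
    for i in range(10,h,10): cv2.putText(c,str(y0+i),(0,int((i+.5)*f)),0,.35,(0,0,255),1)
    o.append(c)
cv2.imwrite('pics/bin.png',np.hstack(o))
E
```

```text
(no output)
```

View pics/bin.png

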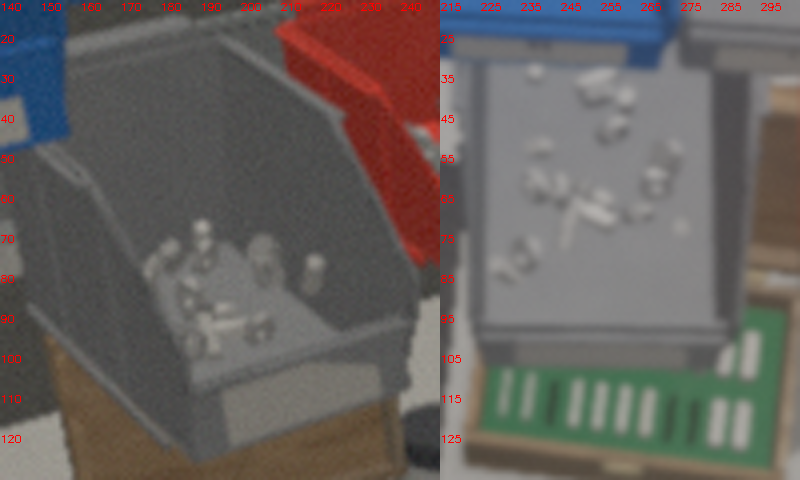

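```bash
python3 - <<'E'
import pickle,numpy as np,cv2
d=pickle.load(open('s0.pkl','rb'))
M=[d[n]['mtx']@d[n]['world_to_cam'][:3] for n in('scene','top')]
from geo import proj
for a,b in [((187.5,106.7),(225,97)),((242.5,90),(287,99)),((190,125),(225.5,105)),((242.5,107.5),(284.5,108))]:
    X=cv2.triangulatePoints(M[0],M[1],np.array(a,float),np.array(b,float));X=(X[:3]/X[3]).ravel()
    print(X.round(3),proj(d['scene'],X)-a,proj(d['top'],X)-b)
E
```

```text
[0.716 0.105 0.244] [[-0.05862002 -0.01321855]] [[0.06602515 0.04970036]]
[ 0.717 -0.015  0.242] [[0.01138998 0.00200996]] [[-0.01301092 -0.01057647]]
[0.716 0.105 0.204] [[-0.43628215 -0.09730859]] [[0.47847051 0.36505626]]
[ 0.715 -0.014  0.204] [[0.3146448  0.05366284]] [[-0.35111174 -0.28590302]]
```

```bash
python3 -m creep '[[1.5,-1.6,0,-0.3,0],[4,-4.2,0,-0.6,0],[7,-7.3,0,-1,0],[10,-10.4,0,-1.5,0],[13,-13.5,0,-2,0],[16,-16.6,0,-2.5,0],[19,-19.7,0,-2.5,0],[22,-22.8,0,-2.5,0],[25,-25.9,0,-2.5,0],[28,-29,0,-2.5,0]]' 20
cat > st.py <<'E'
import numpy as np,sys
from bench import robot
from geo import *
from scipy.spatial.transform import Rotation as R
p=np.load('p.npy')
def st(tgt=None):
    s=robot.state();m=R.from_quat(s['tool_rot']).as_matrix();e=np.array(s['eef_pos'])
    yaw=p[2];c,sn=np.cos(yaw),np.sin(yaw);dx=e[:2]-p[:2]
    print('t',s['t'],'eef',e.round(4),'head',(c*dx[0]+sn*dx[1]).round(4),(-sn*dx[0]+c*dx[1]).round(4),'yawx',np.degrees(np.arctan2(m[1,0],m[0,0])).round(2),'head yaw',np.degrees(yaw).round(2),'w',round(s['width'],4),'F',np.round(s['wrist_force'],1))
    if tgt is not None:
        w=h2w(p,tgt)[0];print('shift cm',(m.T@(w-e)*100).round(2))
E
python3 - <<'E'
from st import *
st([.008,.007,.24])
E
```

```text
t: 0.93
eef_pos: [0.3559, -0.2864, 0.2419]
tool_rot: [0.989, 0.148, -0.0, -0.0]
wrist_force: [-0.1, -0.7, 0.3]
width: 0.0003
t 0.9333 eef [ 0.3559 -0.2864  0.2419] head -0.3116 -0.2974 yawx 17.01 head yaw 17.06 w 0.0003 F [-0.1 -0.7  0.3]
shift cm [ 31.93 -30.47   0.2 ]
```

```bash
python3 -m creep '[[2.8,-2.7,0,0,0],[5.6,-5.4,0,0,0],[8.4,-8.1,0,0,0],[11.2,-10.8,0,0,0],[14,-13.5,0,0,0],[16.8,-16.2,0,0,0],[19.6,-18.9,0,0,0],[22.4,-21.6,0,0,0],[25,-24.3,0,0,0],[26,-25,0,0,0]]'
python3 -m creep '[[1.5,-1.5,0,0,0],[3,-3,0,0,0],[4,-4,0,0,0],[5,-4.8,0,0,0],[5,-4.8,0,0,0]]'
python3 - <<'E'
from st import *
st([.008,.007,.175])
import cv2
for n in('scene','top'):
    cv2.imwrite(f'pics/{n}1.png',cv2.resize(robot.snapshot(n)['color'][:,:,::-1],None,fx=1.5,fy=1.5))
st([.008,.007,.175])
E
```

```text
t: 1.77
eef_pos: [0.5317, 0.0308, 0.2418]
tool_rot: [0.989, 0.15, -0.0, -0.001]
wrist_force: [-1.1, -0.7, -0.7]
width: -0.0001
t: 2.18
eef_pos: [0.5653, 0.0884, 0.242]
tool_rot: [0.989, 0.149, -0.0, -0.0]
wrist_force: [0.5, -0.3, -0.2]
width: -0.0002
t 2.1833 eef [0.5653 0.0884 0.242 ] head -0.0014 -0.0005 yawx 17.11 head yaw 17.06 w -0.0002 F [ 0.5 -0.3 -0.2]
shift cm [ 0.95 -0.75  6.7 ]
t 2.2833 eef [0.5646 0.087  0.2421] head -0.0026 -0.0017 yawx 17.05 head yaw 17.06 w -0.0002 F [ 0.2  0.  -0.1]
shift cm [ 1.06 -0.87  6.71]
```

View pics/scene1.png

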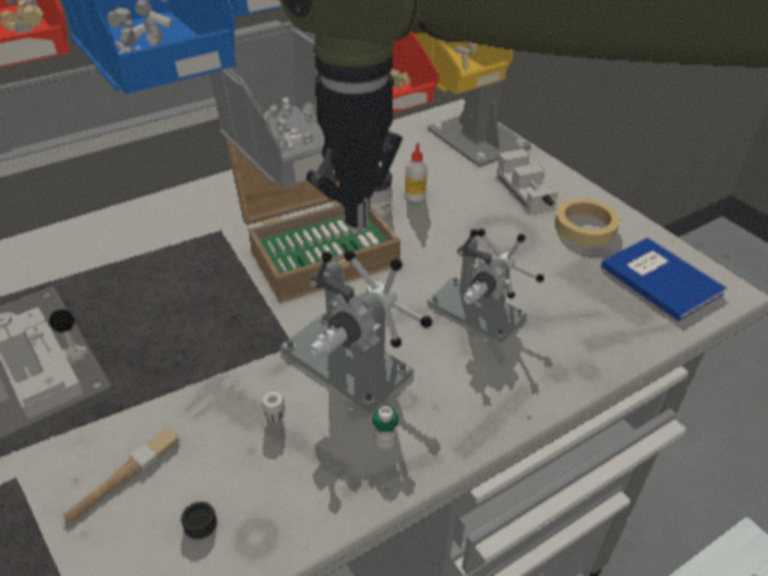

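View pics/top1.png

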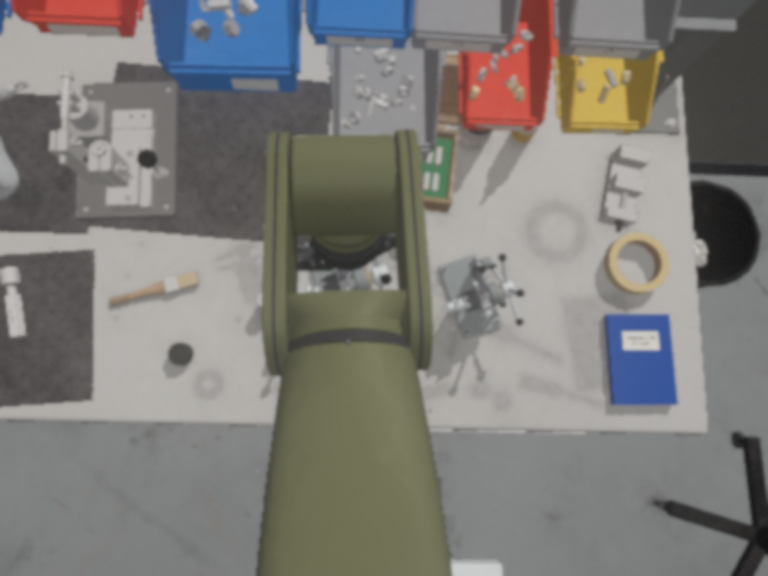

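```bash
python3 - <<'E'
from st import *
import pickle
d=pickle.load(open('s0.pkl','rb'))
e=robot.state()['eef_pos']
for dz in(0,.005,.011,.02):print(dz,(proj(d['scene'],e-[0,0,dz])*1.5).round(1))
E
python3 -m creep '[[1.1,-0.85,1,0,0],[1.1,-0.85,3,0,0],[1.1,-0.85,5,0,0],[1.1,-0.85,6.3,0,0],[1.1,-0.85,6.7,0,0],[1.1,-0.85,6.7,0,0],[1.1,-0.85,6.7,0,0]]'
python3 - <<'E'
from st import *
import cv2
r=robot.snapshot('scene');cv2.imwrite('pics/s2.png',cv2.resize(r['color'][120:240,170:330,::-1],None,fx=5,fy=5,interpolation=2))
st([.008,.007,.175])
e=robot.state()['eef_pos']
print(((proj(r,e-[0,0,.011])-[170,120])*5).round())
E
```

```text
0 [[357.2 218.3]]
0.005 [[357.3 221.9]]
0.011 [[357.3 226.3]]
0.02 [[357.5 232.7]]
t: 2.87
eef_pos: [0.5729, 0.0983, 0.176]
tool_rot: [0.989, 0.148, 0.0, 0.0]
wrist_force: [0.2, 0.2, -0.4]
width: -0.0002
t 2.9167 eef [0.5734 0.0984 0.1767] head 0.0092 0.0067 yawx 17.01 head yaw 17.06 w 0.0 F [0.4 0.6 0. ]
shift cm [-0.12 -0.03  0.17]
[[303. 301.]]
```

View pics/s2.png

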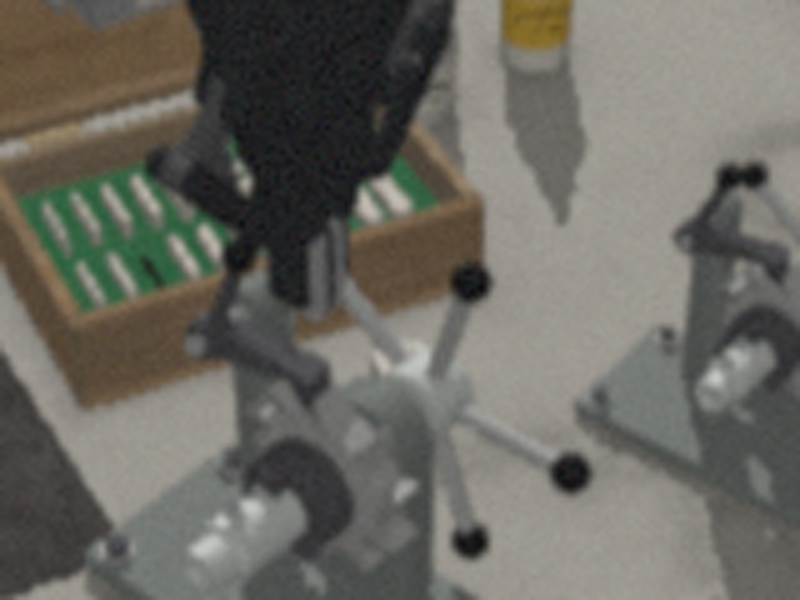

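The fingertip at (310,295) is on the head's -x side of the lever ball at (240,250), at the right height. Now I'll push the lever.

```bash
python3 -m creep '[[0.5,0,0,0,0],[1,0,0,0,0],[1.4,0,0,0,0],[1.8,0,0,0,0],[2.2,0,0,0,0],[2.6,0,0,0,0],[3,0,0,0,0],[3.3,0,0,0,0],[3.5,0,0,0,0],[3.5,0,0,0,0]]'
python3 -m creep '[[0,0,0,0,0],[0,0,0,0,0],[0,0,0,0,0]]'
cat > look.py <<'E'
from st import *
import cv2
def look(f,tgt=None):
    r=robot.snapshot('scene');cv2.imwrite(f'pics/{f}.png',cv2.resize(r['color'][120:240,170:330,::-1],None,fx=5,fy=5,interpolation=2))
    for q in(0,.1,.2,.3,.4,.5,.6): print('lever q',q,((proj(r,h2w(p,lever(q)))-[170,120]+.5)*5)[0].round())
    for q in(0,.1,.4,.5,.55,.6,.65,.7): print('spoke q',q,[((proj(r,h2w(p,spoke(k,q)))-[170,120]+.5)*5)[0].round().tolist() for k in(0,-1,-2)])
    st(tgt)
E
python3 -c "
from look import *
look('s3',[-.053,-.053,.159])"
```

```text
t: 3.75
eef_pos: [0.6066, 0.1091, 0.1752]
tool_rot: [0.989, 0.148, 0.0, -0.0]
wrist_force: [-0.1, -0.5, 0.3]
width: -0.0001
t: 4.0
eef_pos: [0.6061, 0.1089, 0.1752]
tool_rot: [0.989, 0.148, 0.0, -0.0]
wrist_force: [-0.3, -0.3, -0.5]
width: -0.0001
lever q 0 [240. 257.]
lever q 0.1 [230. 248.]
lever q 0.2 [220. 241.]
lever q 0.3 [210. 234.]
lever q 0.4 [201. 228.]
lever q 0.5 [191. 224.]
lever q 0.6 [182. 220.]
spoke q 0 [[474.0, 286.0], [570.0, 477.0], [467.0, 540.0]]
spoke q 0.1 [[460.0, 275.0], [570.0, 464.0], [480.0, 543.0]]
spoke q 0.4 [[417.0, 248.0], [562.0, 418.0], [515.0, 545.0]]
spoke q 0.5 [[403.0, 243.0], [556.0, 401.0], [526.0, 543.0]]
spoke q 0.55 [[396.0, 240.0], [553.0, 393.0], [530.0, 541.0]]
spoke q 0.6 [[389.0, 238.0], [549.0, 385.0], [535.0, 539.0]]
spoke q 0.65 [[382.0, 237.0], [545.0, 377.0], [540.0, 536.0]]
spoke q 0.7 [[376.0, 236.0], [541.0, 368.0], [544.0, 533.0]]
t 4.05 eef [0.606  0.1089 0.1753] head 0.0435 0.0071 yawx 17.04 head yaw 17.06 w -0.0001 F [-0.4  0.6 -0.8]
shift cm [-9.65  6.02  1.63]
```

View pics/s3.png

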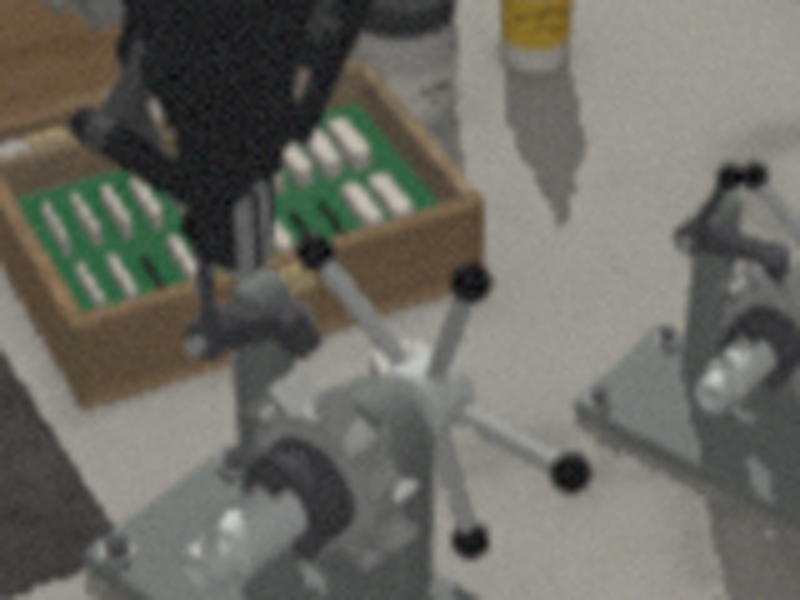

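The pawl is up: the rod is upright at (203,290) and the nose at (295,330) is clear of the teeth, so q is about 0.4. Next I'll move to the -x side of the upper spoke.

```bash
python3 -m creep '[[-0.7,0,0,0,0],[-1.5,0,-1,0,0],[-2.2,0,-2.5,0,0],[-4,1.5,-3,0,0],[-6,3.2,-3,0,0],[-8,4.8,-3,0,0],[-9.65,6,-2.5,0,0],[-9.65,6,-0.5,0,0],[-9.65,6,1,0,0],[-9.65,6,1.6,0,0]]'
python3 -m creep '[[0,0,0,0,0],[0,0,0,0,0]]'
python3 -c "
from look import *
look('s4',[0,-.053,.159])"
```

```text
t: 4.88
eef_pos: [0.5295, 0.0229, 0.1571]
tool_rot: [0.989, 0.148, -0.002, -0.0]
wrist_force: [-0.8, 0.5, -0.2]
width: 0.0002
t: 5.05
eef_pos: [0.5313, 0.0234, 0.1595]
tool_rot: [0.989, 0.148, -0.0, -0.0]
wrist_force: [0.5, -0.1, -0.2]
width: -0.0
lever q 0 [240. 257.]
lever q 0.1 [230. 248.]
lever q 0.2 [220. 241.]
lever q 0.3 [210. 234.]
lever q 0.4 [201. 228.]
lever q 0.5 [191. 224.]
lever q 0.6 [182. 220.]
spoke q 0 [[474.0, 286.0], [570.0, 477.0], [467.0, 540.0]]
spoke q 0.1 [[460.0, 275.0], [570.0, 464.0], [480.0, 543.0]]
spoke q 0.4 [[417.0, 248.0], [562.0, 418.0], [515.0, 545.0]]
spoke q 0.5 [[403.0, 243.0], [556.0, 401.0], [526.0, 543.0]]
spoke q 0.55 [[396.0, 240.0], [553.0, 393.0], [530.0, 541.0]]
spoke q 0.6 [[389.0, 238.0], [549.0, 385.0], [535.0, 539.0]]
spoke q 0.65 [[382.0, 237.0], [545.0, 377.0], [540.0, 536.0]]
spoke q 0.7 [[376.0, 236.0], [541.0, 368.0], [544.0, 533.0]]
t 5.1 eef [0.5319 0.0235 0.1602] head -0.0524 -0.0528 yawx 17.06 head yaw 17.06 w 0.0002 F [ 0.5 -0.8  1. ]
shift cm [5.24 0.02 0.12]
```

View pics/s4.png

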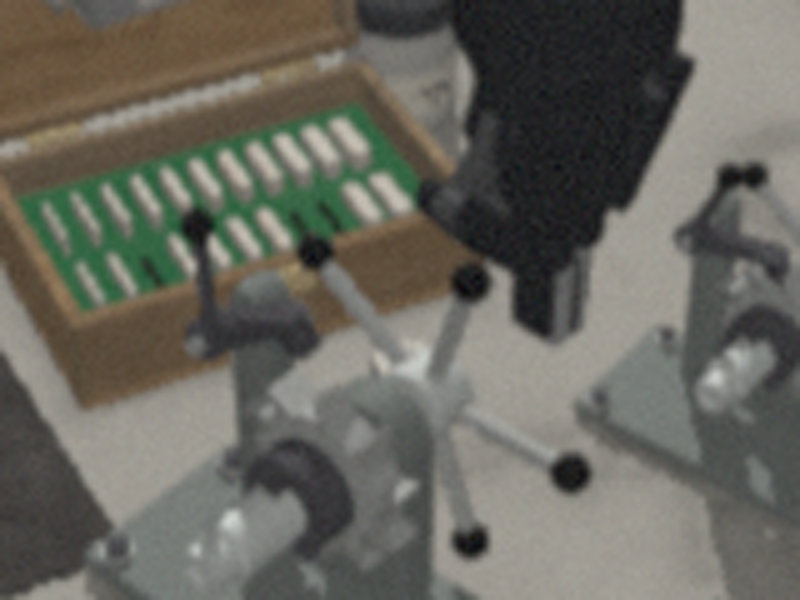

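```bash
python3 - <<'E'
from st import *
import pickle
r=pickle.load(open('s0.pkl','rb'))['scene']
for dy in(.03,.04,.05,.06):
  for z in(.18,.19,.2,.21,.22): print(dy,z,((proj(r,h2w(p,[-.052,-.053+dy,z]))-[170,120]+.5)*5)[0].round())
E
```

```text
0.03 0.18 [494. 305.]
0.03 0.19 [495. 282.]
0.03 0.2 [496. 260.]
0.03 0.21 [497. 236.]
0.03 0.22 [498. 213.]
0.04 0.18 [476. 319.]
0.04 0.19 [476. 297.]
0.04 0.2 [477. 274.]
0.04 0.21 [478. 251.]
0.04 0.22 [478. 227.]
0.05 0.18 [457. 333.]
0.05 0.19 [458. 311.]
0.05 0.2 [458. 288.]
0.05 0.21 [459. 265.]
0.05 0.22 [459. 241.]
0.06 0.18 [438. 348.]
0.06 0.19 [438. 326.]
0.06 0.2 [439. 303.]
0.06 0.21 [439. 280.]
0.06 0.22 [439. 256.]
```

```bash
python3 -m creep '[[0.6,0,0,0,0],[1.2,0,0,0,0],[1.8,0,0,0,0],[2.4,0,0,0,0],[3,0,0,0,0],[3.6,0,0,0,0],[4.1,0,0,0,0],[4.5,0,0,0,0],[4.8,0,0,0,0],[4.9,0,0,0,0]]'
python3 -m creep '[[0,0,0,0,0],[0,0,0,0,0]]'
python3 -c "
from look import *
look('s5',[0,-.053,.159])"
```

```text
t: 5.93
eef_pos: [0.5786, 0.0378, 0.159]
tool_rot: [0.989, 0.148, -0.0, -0.0]
wrist_force: [-2.0, -1.3, 0.9]
width: 0.0002
t: 6.1
eef_pos: [0.5784, 0.0377, 0.1592]
tool_rot: [0.989, 0.148, 0.0, -0.0]
wrist_force: [0.5, -0.1, 0.4]
width: -0.0004
lever q 0 [240. 257.]
lever q 0.1 [230. 248.]
lever q 0.2 [220. 241.]
lever q 0.3 [210. 234.]
lever q 0.4 [201. 228.]
lever q 0.5 [191. 224.]
lever q 0.6 [182. 220.]
spoke q 0 [[474.0, 286.0], [570.0, 477.0], [467.0, 540.0]]
spoke q 0.1 [[460.0, 275.0], [570.0, 464.0], [480.0, 543.0]]
spoke q 0.4 [[417.0, 248.0], [562.0, 418.0], [515.0, 545.0]]
spoke q 0.5 [[403.0, 243.0], [556.0, 401.0], [526.0, 543.0]]
spoke q 0.55 [[396.0, 240.0], [553.0, 393.0], [530.0, 541.0]]
spoke q 0.6 [[389.0, 238.0], [549.0, 385.0], [535.0, 539.0]]
spoke q 0.65 [[382.0, 237.0], [545.0, 377.0], [540.0, 536.0]]
spoke q 0.7 [[376.0, 236.0], [541.0, 368.0], [544.0, 533.0]]
t 6.15 eef [0.5783 0.0377 0.1593] head -0.0039 -0.0529 yawx 17.03 head yaw 17.06 w -0.0 F [-0.2 -0.4  0.1]
shift cm [0.39 0.01 0.03]
```

View pics/s5.png

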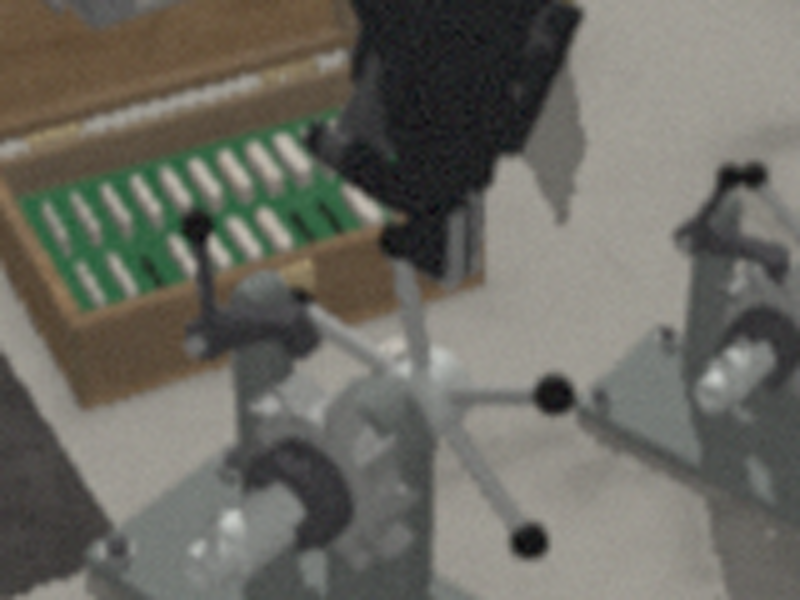

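```bash
python3 -m creep '[[0.15,0,0,0,0],[0.3,0,0,0,0],[0.3,0,0,0,0],[0.3,0,0,0,0],[0.3,0,0,0,0]]'
python3 -c "
from look import *
look('s6',[.0845,.007,.24])" | tail -2
```

```text
t: 6.57
eef_pos: [0.581, 0.0385, 0.1592]
tool_rot: [0.989, 0.148, -0.0, 0.0]
wrist_force: [0.1, -1.1, 0.1]
width: 0.0001
t 6.6167 eef [0.581  0.0385 0.1592] head -0.001 -0.0528 yawx 17.04 head yaw 17.06 w -0.0001 F [-0.7 -0.5 -1.6]
shift cm [ 8.55 -5.99 -8.09]
```

View pics/s6.png

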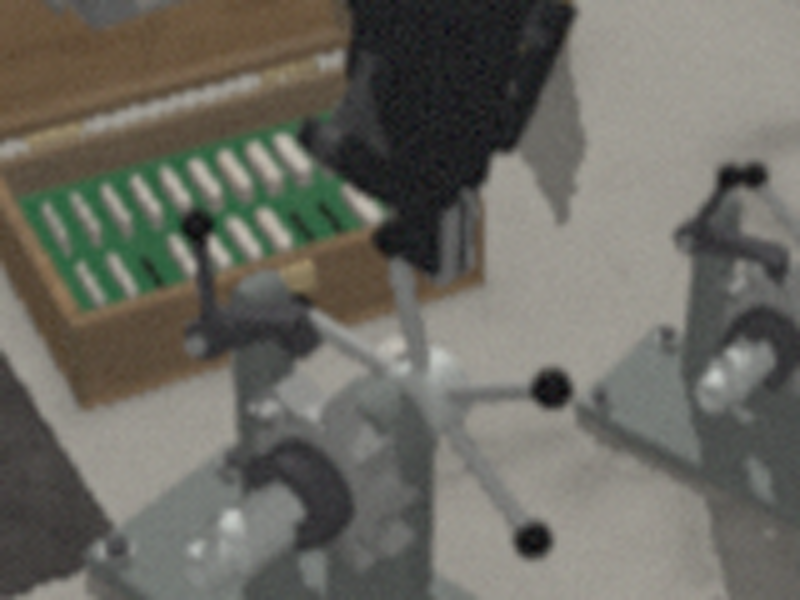

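```bash
python3 -m creep '[[-0.6,0,0,0,0],[-1.2,0,-1,0,0],[-1.2,0,-3,0,0],[-1,0,-5,0,0],[1,-2,-5.6,0,0],[3.2,-4,-5.6,0,0],[5.4,-5.5,-5.6,0,0],[7.4,-6.5,-5.6,0,0],[8.5,-6.5,-5.6,0,0],[8.8,-6.5,-5.6,0,0]]'
python3 -m creep '[[0,0,0,0,0],[0,0,0,0,0]]'
python3 - <<'E'
from st import *
import cv2
r=robot.snapshot('scene');cv2.imwrite('pics/s7.png',cv2.resize(r['color'][60:240,120:330,::-1],None,fx=3.3,fy=3.3,interpolation=2))
st([.087,.012,.175])
E
```

```text
t: 7.45
eef_pos: [0.6473, 0.1275, 0.2165]
tool_rot: [0.989, 0.149, 0.001, -0.0]
wrist_force: [-0.4, -0.7, -1.0]
width: 0.0004
t: 7.62
eef_pos: [0.6459, 0.126, 0.2158]
tool_rot: [0.989, 0.148, 0.0, 0.0]
wrist_force: [-0.2, -0.4, -0.9]
width: 0.0001
t 7.6667 eef [0.6457 0.1259 0.2157] head 0.0864 0.0117 yawx 17.01 head yaw 17.06 w 0.0001 F [-0.5  0.4 -0. ]
shift cm [ 0.06 -0.03  4.07]
```

View pics/s7.png

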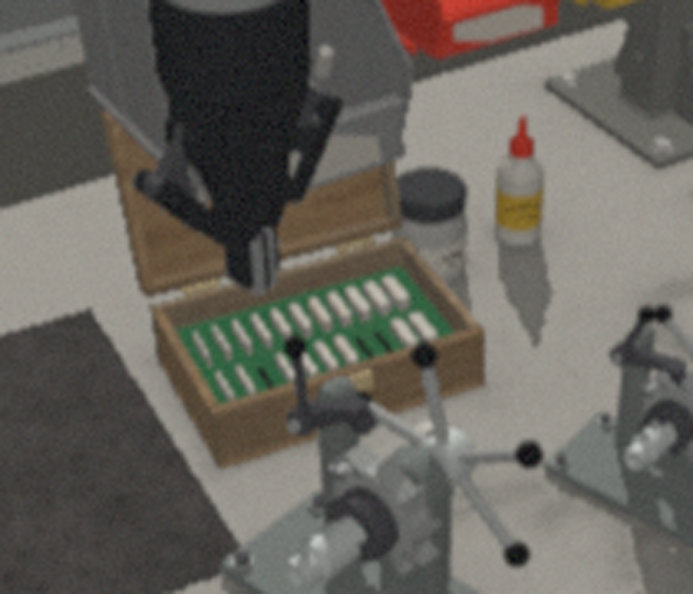

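No contact so far, and the lever (295,345) and wheel haven't moved. I'll lower the finger on the +x side of the lever.

```bash
python3 -m creep '[[0,0,1,0,0],[0,0,2,0,0],[0,0,3,0,0],[0,0,3.7,0,0],[0,0,4,0,0],[0,0,4,0,0],[0,0,4,0,0]]'
python3 - <<'E'
from st import *
import cv2
r=robot.snapshot('scene');cv2.imwrite('pics/s8.png',cv2.resize(r['color'][60:240,120:330,::-1],None,fx=3.3,fy=3.3,interpolation=2))
st([.087,.012,.175])
E
```

```text
t: 8.25
eef_pos: [0.6461, 0.1265, 0.1749]
tool_rot: [0.989, 0.148, -0.0, -0.0]
wrist_force: [1.0, -0.6, 0.9]
width: -0.0002
t 8.3 eef [0.6465 0.1265 0.1756] head 0.0874 0.0121 yawx 17.04 head yaw 17.06 w -0.0 F [0.4 1.  0.1]
shift cm [-0.04  0.01  0.06]
```

View pics/s8.png

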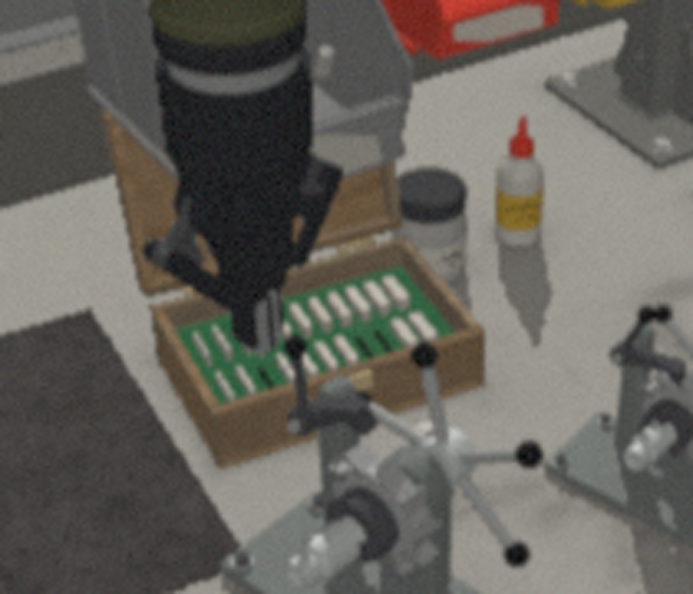

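```bash
python3 -m creep '[[-0.4,0,0,0,0],[-0.8,0,0,0,0],[-1.2,0,0,0,0],[-1.6,0,0,0,0],[-2,0,0,0,0],[-2.3,0,0,0,0],[-2.6,0,0,0,0],[-2.75,0,0,0,0],[-2.75,0,0,0,0],[-2.75,0,0,0,0]]'
python3 -c "
from look import *
look('s9',[.0589,.012,.175])"|tail -2
```

```text
t: 9.13
eef_pos: [0.6197, 0.1184, 0.1751]
tool_rot: [0.989, 0.148, -0.0, -0.0]
wrist_force: [0.9, 0.2, -0.3]
width: -0.0003
t 9.1833 eef [0.6198 0.1184 0.1752] head 0.0595 0.0122 yawx 17.04 head yaw 17.06 w 0.0002 F [0.2 0.3 0.2]
shift cm [-0.06  0.02  0.02]
```

View pics/s9.png

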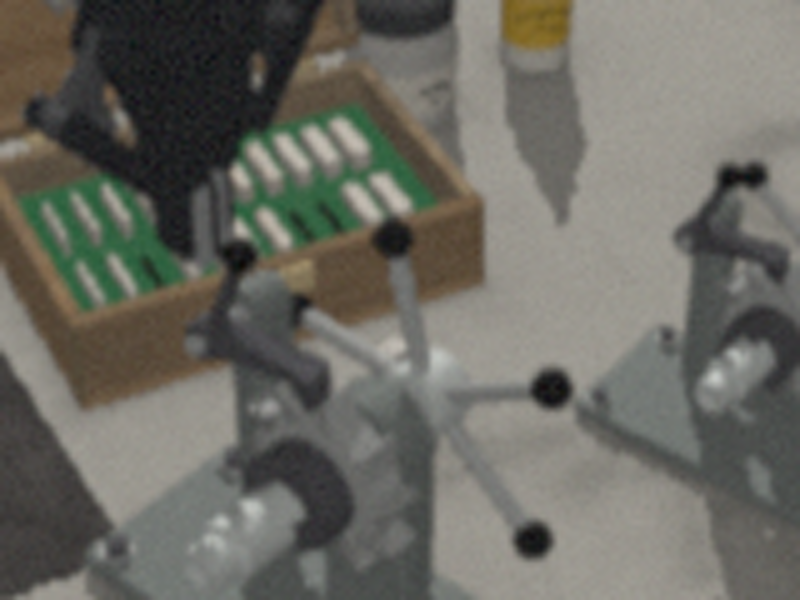

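```bash
python3 -m creep '[[-0.05,0,0,0,0],[-0.1,0,0,0,0],[-0.15,0,0,0,0],[-0.15,0,0,0,0]]'; python3 -c "
from st import *
st()"; python3 -m creep '[[-0.05,0,0,0,0],[-0.1,0,0,0,0],[-0.15,0,0,0,0],[-0.15,0,0,0,0]]'; python3 -c "
from st import *
st()"
```

```text
t: 9.52
eef_pos: [0.6189, 0.1181, 0.1753]
tool_rot: [0.989, 0.148, 0.001, -0.0]
wrist_force: [2.8, 1.4, -1.8]
width: 0.0002
t 9.5167 eef [0.6189 0.1181 0.1753] head 0.0585 0.0121 yawx 17.04 head yaw 17.06 w 0.0002 F [ 2.8  1.4 -1.8]
t: 9.85
eef_pos: [0.6184, 0.118, 0.1754]
tool_rot: [0.989, 0.148, 0.002, -0.0]
wrist_force: [7.0, 1.6, -4.8]
width: 0.0003
t 9.85 eef [0.6184 0.118  0.1754] head 0.058 0.0122 yawx 17.04 head yaw 17.06 w 0.0003 F [ 7.   1.6 -4.8]
```

The force has risen to about 8 N, so the nose is bottomed. I'll back away and check.

```bash
python3 -m creep '[[0.4,0,0,0,0],[1,0,0,0,0],[1.5,0,-0.5,0,0],[1.5,0,-2.5,0,0],[1.5,0,-4.5,0,0],[0,0,-6,0,0],[-2,0,-7,0,0],[-4,2,-7,0,0],[-4,2,-7,0,0],[-4,2,-7,0,0]]'
python3 - <<'E'
from look import *
look('s10')
r=robot.snapshot('scene');cv2.imwrite('pics/s11.png',cv2.resize(r['color'][:,:,::-1],None,fx=1.5,fy=1.5))
E
```

```text
t: 10.68
eef_pos: [0.5847, 0.0861, 0.2462]
tool_rot: [0.989, 0.147, 0.0, -0.0]
wrist_force: [-0.0, -0.3, 0.6]
width: -0.0
lever q 0 [240. 257.]
lever q 0.1 [230. 248.]
lever q 0.2 [220. 241.]
lever q 0.3 [210. 234.]
lever q 0.4 [201. 228.]
lever q 0.5 [191. 224.]
lever q 0.6 [182. 220.]
spoke q 0 [[474.0, 286.0], [570.0, 477.0], [467.0, 540.0]]
spoke q 0.1 [[460.0, 275.0], [570.0, 464.0], [480.0, 543.0]]
spoke q 0.4 [[417.0, 248.0], [562.0, 418.0], [515.0, 545.0]]
spoke q 0.5 [[403.0, 243.0], [556.0, 401.0], [526.0, 543.0]]
spoke q 0.55 [[396.0, 240.0], [553.0, 393.0], [530.0, 541.0]]
spoke q 0.6 [[389.0, 238.0], [549.0, 385.0], [535.0, 539.0]]
spoke q 0.65 [[382.0, 237.0], [545.0, 377.0], [540.0, 536.0]]
spoke q 0.7 [[376.0, 236.0], [541.0, 368.0], [544.0, 533.0]]
t 10.7333 eef [0.5849 0.0866 0.2458] head 0.0168 -0.008 yawx 17.0 head yaw 17.06 w 0.0001 F [-0.1  0.3 -0. ]
```

View pics/s10.png

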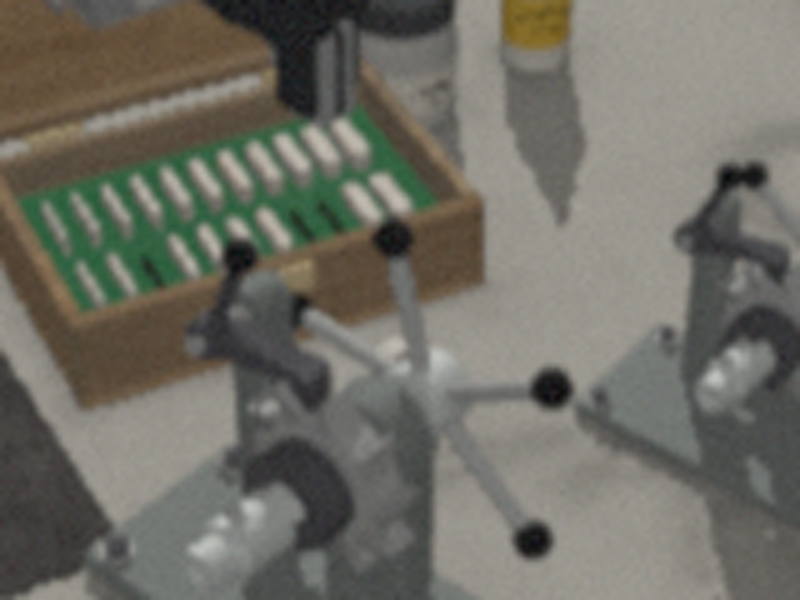

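View pics/s11.png

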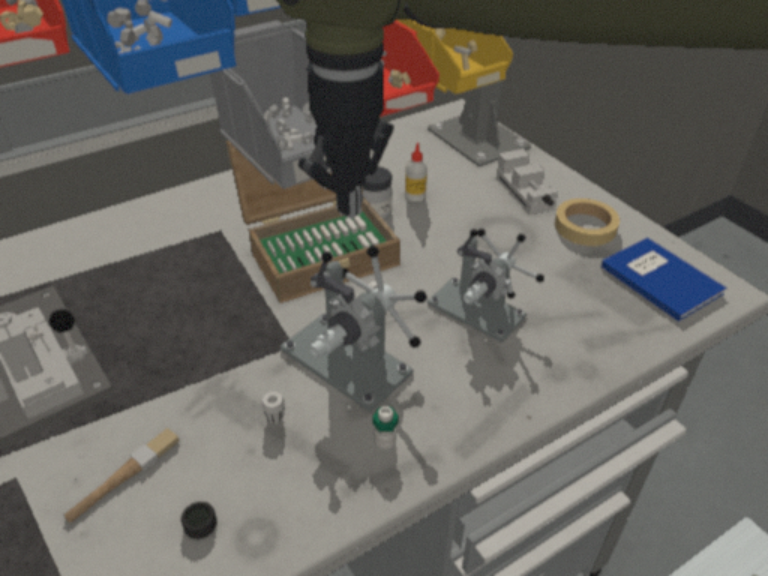

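The lever ball is at (239,256), so the pawl is at about 0.01. The spoke balls at (551,388) and (393,238) put the wheel at about 0.58. The collet and coupling haven't moved, and the arm is clear.

```bash
python3 -c "
from bench import robot
print(robot.finish_job())"
```

```text
the job is handed in; nothing more can be done
None
```

The wheel is one notch back with the pawl down between the teeth, and I handed the job in at about 10.8 s. The hand-in gives no verdict, so all joint values below are read from the camera images.

1. **Lift:** I pushed the lever ball toward +x with shut fingers, and the pawl rose to about 0.43 rad and stayed up while I moved away.
2. **Turn back:** I pushed the uppermost spoke from its -x side until the wheel read about 0.58 rad. A full notch is 0.628, so I stopped slightly short on purpose; the nose still drops in up to 8 degrees short.
3. **Lower:** I pushed the lever back from its +x side until the wrist force rose to about 8 N, which showed the nose had bottomed.

**Last checks:**
- **Joints:** the pawl read about 0.01 rad and the wheel about 0.58 rad.
- **Arm:** it was clear of everything, at near-zero force.
- **Bystanders:** the collet and coupling stood at the same pixels as at the start. I never picked out which part is the nut or checked it separately, but my finger paths stayed well above bench height there.

No check failed, though the wheel already read about 0.026 rad at the start, so its reading may be off by that much.

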